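# Bleed the air belt sander

### The arm

A 6-joint arm with a two-finger parallel gripper is mounted at the origin on the work surface. World frame = base frame: x ahead of the robot, y to its left, z up, the work surface at z = 0. Lengths are in mm, angles in rad, forces in N, time in s.
With the tool pointing down it reaches from about 350 to 975 mm from the base axis. Payload 7.1 kg.
Tool frame: the origin (TCP) lies midway between the tips of the shut fingers; the grasp point (between the pads) lies pinch_z behind it (pinch_z is the distance from the TCP to the grasp point, in mm); z points along the fingers, y is the line along which they close (so a half turn about z gives the same grasp; the last joint's range is limited). The gripper opens to 88 mm and grips with 3 to 60 N. Pads are 20 mm wide; open, the fingers measure 115 mm over their backs; the gripper's body (75 mm by 178 mm) begins 61 mm behind the grasp point.
Start: joints at [-1.366, 0.423, 1.63, -0, 1.089, -0.019], TCP at [138.73, -609.392, 222.675] pointing down, gripper open.
Joint ranges: [-3, 3], [-0.9, 2.11], [0.09, 2.58], [-1.31, 4.45], [0.11, 2.69], [-2.54, 2.54]. Speed limits (rad/s): [2.39, 2.39, 3.01, 3.14, 3.14, 3.14].

### API

Orientations are given as a rotation vector (axis times angle).
In Python, from workcell import get_obs, get_image, close_job, pinch_z gives the robot as it stands.
- The arm moves only by the tool jog_arm, never from a script. Its argument "commands" is a list of rows, each a list of 3 entries, a list of its own where there are three numbers: the gripper command: -1 is shut, 1 is fully open, values between are in proportion, then the shift along the tool's x, y, z as a fraction of full scale, then the turn, a rotation vector about the tool's x, y, z as a fraction of full scale. In form: [[gripper, [tx, ty, tz], [rx, ry, rz]], ...]. A call has 1 to 10 rows; each row shifts and turns the commanded pose from where the row before left it, along the tool's axes as they then stand; what a row does not reach is not made up. Full scale, the value 1, is 0.1 m for a shift and 45 degrees for a turn. A row lasts 1/10 s, in which the tool goes at most 50 mm and 8.59 degrees, less where a joint would pass 70% of its speed; a pose out of reach is approached as far as the arm can. A call with a number of a shift or a turn outside -1 to 1 is refused whole. A call with a gripper value outside its range is refused whole. The fingers move at their own pace and stop on an object; the grip force is fixed at half the most. Time passes only in rows, so rows that do not move let the fingers close. It gives the time, the measured TCP pose, the force, the opening and the grip force at its end, in the units of the state.
- get_obs(): the state, without advancing time (a new reading comes with each control period).
- get_image(name): name is "scene" or "top" or "wrist"; returns a dict with "image" (400x640x3 uint8, blue, green, red), "z_map" (400x640 float32, mm along the optical axis (not along the pixel's ray), 0 where there is no reading), "intrinsics" (3x3 intrinsics, pixels), "eye" and "orientation" of the camera in the world; the wrist camera has in their place "mount" (4x4, takes a point from camera to tool coordinates, whose origin is the TCP and whose axes are the flange's). Camera axes: x right, y down, z forward; pixel columns grow to the right and rows downward; lengths in mm; the calibration is good to about 2 mm. A picture is of the moment at which its call begins: read the wrist's pose just before it.
- close_job(): hands the job in; it is judged then, once.
The state is a dict: "t": time; "qpos": joint angles; "qvel": joint speeds; "joint_torque": joint torques, N m; "ee_pos": TCP position; "orientation": TCP orientation; "ft_force": force on the tool from outside, world axes, zero at the start; "moment": the same for the moment, N m; "width": finger opening in mm; "grasp_force": force on a finger pad.
Only numpy, scipy, OpenCV 4.12 (cv2) and the standard library are available. Lean on these libraries where they do the work, as an engineer would, in place of code of your own. Each camera call takes 0.05 s, during which the arm holds its last target. There are 200 camera calls.

### The job

The belt sander on the stand is unplugged from its air line, but there is still air in it: flip its red lock-off lever fully forward (towards the belt), then squeeze the yellow paddle home against the body and keep it there for a good second to let the air out. Then let go so that the paddle springs back out, leave the lever forward, and leave the bridge blank, tape roll and weight around the stand where they are.

Things in the scene. Friction and masses are not known exactly. Their poses are not given: they have to be found in the camera images.
- sander: Slim air belt sander held level on a fixed plywood stand. Blue round body, 38 mm thick, y -90 to +90 mm. Origin on its axis, 120 mm above the bench. y: along the body to the head (red-brown belt arm). z: out through the middle of the paddle, 27 deg above level, away from the robot. x: square to both, down and away from the robot, 27 deg off straight down: the way for fingers to slide in.
- stand: The fixed stand, 170 x 420 mm base board, 18 mm thick; origin under its centre on the bench, straight below the sander's origin; y as the sander's, z up. Two wooden saddles, 18 mm thick, 56 mm wide, at y -85 and +85, carry the body and end at its axis; between them the space around the body is free down to the base board.
- lamp_bar (a point): Middle of the underside of the grey lamp bar above the sander's far side, 300 mm above the bench, 62 mm beyond the body's axis. The bar is 26 mm wide, 25 mm high, 420 mm long along the sander's y, on two posts 16 mm thick at y -192 and +192. It is in the way of an upright hand: come in leaning, along the sander's x axis.
- paddle (a joint): Yellow paddle, a strip 20 mm wide, 4 mm thick, 125 mm long; hinge at sander y -70, z +23 mm, free nose at y +57. 0 rad = sprung out (nose 38 mm from the body's axis), 0.11 = home, parallel to the body (outer face 25 mm from the axis). Near the nose 4 N start it, 8 N bring it home; it springs back. With the lock back it is blocked and yields only a few mm there.
- paddle_press (a point): Where to press: middle of the paddle's outer face, 92 mm from its hinge, at sander y +22 mm, z 35 mm when out and 25 mm when home. Across paddle and body it measures 54 mm when out, 44 mm when home.
- lock (a joint): Red lock-off lever on the paddle; pivot along sander x at sander y -25, z +35 mm. 0 rad = back (leaning 35 deg towards the paddle's hinge), 1.2 = fully forward (leaning 35 deg towards the head), with stops at both ends. About 1 to 2 N at its tip move it; it stays where it is left. Forward, it frees the paddle.
- lock_tip (a point): Middle of the outer end of the red lock lever, a flat tab 16 mm wide along sander x, 4 mm thick, reaching 28 mm from its pivot. Back: sander y -41, z 58 mm. Forward: y -10, z 58 mm (63 mm half-way). Beside it the paddle's outer face is 30 to 34 mm from the body's axis.
- bridge_center (a point): Bystander, loose: dark wooden guitar bridge blank lying flat in front of the stand, 30 x 150 x 11 mm; centre. Leave it alone.
- tape_center (a point): Bystander, loose: roll of red-brown abrasive tape lying flat in front of the stand, 76 mm across, 19 mm tall; centre of the ring. Leave it alone.
- weight_center (a point): Bystander, loose: brass gluing weight beyond the stand, 56 mm across, 60 mm tall; centre, half-way up. Leave it alone.

How it is judged:
By the outcome, as a careful person would: the job done as asked, in the order asked, and still so for the second after the job is handed in, with the robot touching nothing.
It also fails if it takes over 46 s, if anything falls off the work surface, if the arm or the gripper's body presses on something with over 40 N, if the wrist force passes 120 N, or if a joint passes its speed limit or range.

## Working session

There is one attempt and no reset: what is moved stays moved. The work goes in short steps, Python scripts to look and compute and a tool call to move; the robot and the scene stay as the last step left them, time stands still between calls to the robot, and variables do not carry over. Pictures are saved under pics/ and viewed, at most 10 in all, crops included, and the job is handed in when it is done.

Besides the shell and the picture viewer there is one more tool, called after "Request:" by a JSON object that holds its "api" and its "payload", one argument or row to a line. jog_arm: Moves the arm, as the interface text tells. Its arguments: {"type":"object","properties":{"commands":{"type":"array","items":{"type":"array"}}},"required":["commands"]}

```bash
mkdir -p pics; ls; python3 - <<'E'
from workcell import *
import cv2,numpy as np
o=get_obs(); print(o, pinch_z)
for n in("scene","top"):
    d=get_image(n); cv2.imwrite(f"pics/{n}.png",d["image"]); print(n,d["intrinsics"],d["eye"],d["orientation"])
    np.savez(f"{n}.npz",**d)
E
```

```text
pics
{'t': 0.0, 'qpos': array([-1.36598892e+00,  4.23846872e-01,  1.63066538e+00,  1.36467365e-05,
        1.08859258e+00, -1.90079381e-02]), 'qvel': array([-0.0003721 ,  0.0002288 , -0.00056498, -0.00071172,  0.00103483,
        0.00085311]), 'joint_torque': array([-3.09188828e-03, -5.44631052e+01, -2.73668557e+01,  6.40878431e-02,
        2.27732747e-02, -9.49729861e-05]), 'ee_pos': array([ 138.63308277, -608.87397371,  221.9076013 ]), 'orientation': array([-3.12044533e+00, -3.50656817e-01,  2.01350487e-04]), 'ft_force': array([ 0.48573858, -0.36308399,  0.02375398]), 'moment': array([ 0.01846247, -0.01669553,  0.02149693]), 'grasp_force': 0.0, 'width': 88.13139235407807} 18.700000000000003
scene [[388.07858437   0.         324.20448083]
 [  0.         388.07858437 199.07699574]
 [  0.           0.           1.        ]] [1207.21058822  419.2537593   602.62933401] [-1.15001343 -2.07181041  1.18025462]
top [[396.2758134    0.         320.87519472]
 [  0.         396.2758134  194.67619766]
 [  0.           0.           1.        ]] [491.13574703  57.4031669  956.24193511] [-2.1623797   2.12234205 -0.18653817]
```

View pics/scene.png

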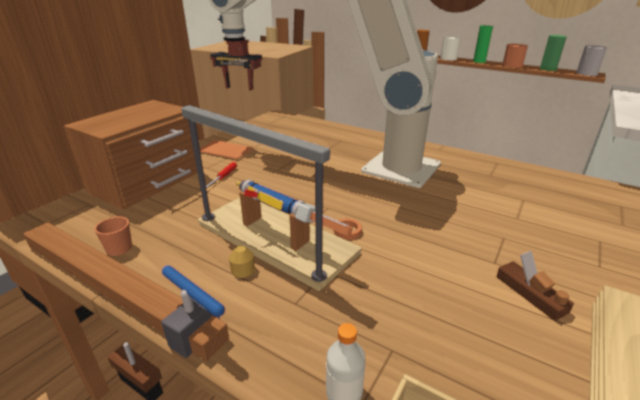

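View pics/top.png

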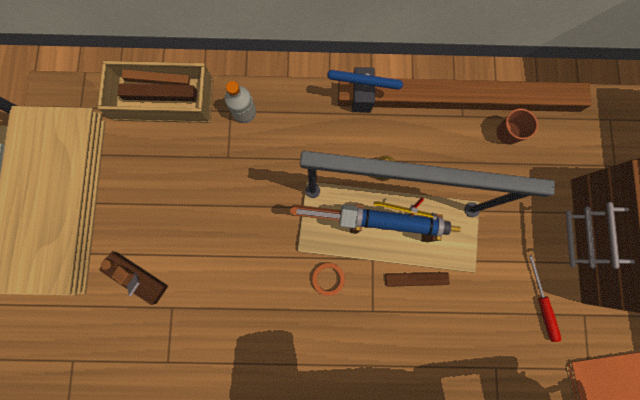

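The top view shows the sander lying along world y, with its head to the left at (350,215), its tail at (455,228) and the red lever at (417,205). The lamp bar runs above and beyond it from (305,160) to (550,188), the tape is at (328,279), the bridge at (417,280), and the weight is under the bar at (383,165).

```bash
cat > h.py <<'E'
import numpy as np,cv2
from scipy.spatial.transform import Rotation as R
from scipy.optimize import least_squares
def cloud(d):
    z=d["z_map"];K=d["intrinsics"];v,u=np.mgrid[:400,:640]
    p=np.stack([(u-K[0,2])/K[0,0]*z,(v-K[1,2])/K[1,1]*z,z],-1)
    return p@R.from_rotvec(d["orientation"]).as_matrix().T+d["eye"]
E
python3 - <<'E'
from h import *
out={}
for n in("top","scene"):
    d=dict(np.load(n+".npz"));P=cloud(d);hsv=cv2.cvtColor(d["image"],cv2.COLOR_BGR2HSV);H,S,V=[hsv[...,i].astype(int) for i in range(3)]
    ok=(d["z_map"]>0)&(abs(P[...,0]-500)<250)&(abs(P[...,1])<350)
    blue=ok&(H>100)&(H<125)&(S>120)&(abs(P[...,2]-120)<40)
    b=P[blue];print(n,"blue",len(b),b.min(0).round(),b.max(0).round())
    if n=="top":
        f=lambda q:np.hypot(b[:,0]-q[0]-q[1]*(b[:,1]-0),b[:,2]-120-q[2])-19
        r=least_squares(f,[b[:,0].mean(),0,0],loss="soft_l1");print(r.x,abs(r.fun).mean())
    bd=(ok&(abs(P[...,2]-18)<8)).astype(np.uint8)
    bd=cv2.morphologyEx(bd,cv2.MORPH_OPEN,np.ones((3,3)))
    k,l,s,c=cv2.connectedComponentsWithStats(bd);i=1+s[1:,4].argmax();q=P[l==i]
    if n=="top":
        cs=max(cv2.findContours((l==i).astype(np.uint8),0,1)[0],key=cv2.contourArea)
        print("board",cv2.minAreaRect(q[:,:2].astype(np.float32)),q[:,2].mean(),s[i])
    for nm,m in(("red",((H<6)|(H>174))&(S>170)&(V>80)),("yel",(H>20)&(H<32)&(S>190)&(V>120))):
        m=m&ok&(P[...,2]>90)&(P[...,2]<220)
        vv,uu=np.nonzero(m);print(nm,m.sum(),P[m].mean(0).round(),P[m].min(0).round(),P[m].max(0).round(),uu.min(),uu.max(),vv.min(),vv.max()) if m.sum() else 0
    bar=ok&(abs(P[...,2]-325)<15)
    if bar.sum(): print("bar",cv2.minAreaRect(P[bar][:,:2].astype(np.float32)),P[bar][:,2].mean())
E
```

```text
top blue 1149 [ 548. -304.  122.] [616. -38. 143.]
[ 5.85219038e+02  1.01160999e-01 -5.30036610e-01] 0.9598617672647738
board ((573.4300537109375, -115.74797058105469), (419.9865417480469, 170.16798400878906), 84.24372100830078) 17.824170867935436 [ 298  195  181   78 7143]
red 21 [ 609. -153.  148.] [ 588. -159.  134.] [ 620. -143.  152.] 412 422 198 214
yel 106 [ 594. -124.  142.] [ 540. -233.  126.] [607. -61. 148.] 374 454 204 238
bar ((635.77783203125, -120.96060180664062), (418.1191101074219, 27.223777770996094), 84.17837524414062) 323.52715761256303
scene blue 227 [ 563. -193.  116.] [599. -45. 141.]
red 64 [ 613. -152.  143.] [ 601. -164.  134.] [ 624. -142.  152.] 244 256 190 196
yel 143 [ 605. -100.  137.] [ 586. -179.  130.] [615. -64. 146.] 249 280 188 208
bar ((636.778076171875, -120.51791381835938), (417.8067626953125, 27.9971923828125), 84.47827911376953) 321.25168568324136
```

```bash
cat >> h.py <<'E'
O=np.array([573.4,-115.7,120.]);a=np.arctan(.1012);t=np.radians(27)
ys=np.array([np.sin(a),np.cos(a),0]);hh=np.array([np.cos(a),-np.sin(a),0]);up=np.array([0,0,1.])
zs=np.cos(t)*hh+np.sin(t)*up; xs=np.sin(t)*hh-np.cos(t)*up
S=np.stack([xs,ys,zs],1); T=np.stack([ys,zs,xs],1)  # tool axes in world
def where(o):
    Rm=R.from_rotvec(o["orientation"]).as_matrix()
    print("t",o["t"],"sander xyz",(S.T@(o["ee_pos"]-O)).round(1),"rot left(tool, deg)",np.degrees(R.from_matrix(Rm.T@T).as_rotvec()).round(2),"w",round(o["width"],1),"F sander",(S.T@o["ft_force"]).round(1),"grip",o["grasp_force"])
def go(o,x,y,z):
    Rm=R.from_rotvec(o["orientation"]).as_matrix()
    print("shift in tool axes mm",(Rm.T@(O+S@[x,y,z]-o["ee_pos"])).round(1))
E
python3 - <<'E'
from h import *
from workcell import *
o=get_obs();where(o);go(o,-150,-62,4);print(O+S@[-150,-62,4])
E
```

```text
t 0.1 sander xyz [-264.7 -534.5 -294.8] rot left(tool, deg) [-23.45  16.76 -70.01] w 87.8 F sander [-0.6 -0.3  0.2] grip 0.0
shift in tool axes mm [ 452.4 -346.3  -33. ]
[ 502.95088239 -170.8872252   255.46694063]
```

Request:
{"api": "jog_arm", "payload": {
  "commands": [
    [1,[0.38,-0.29,-0.03],[0,0,0]],
    [1,[0.38,-0.29,-0.03],[0,0,0]],
    [1,[0.38,-0.29,-0.03],[0,0,0]],
    [1,[0.38,-0.29,-0.03],[0,0,0]],
    [1,[0.38,-0.29,-0.03],[0,0,0]],
    [1,[0.38,-0.29,-0.03],[0,0,0]],
    [1,[0.38,-0.29,-0.03],[0,0,0]],
    [1,[0.38,-0.29,-0.03],[0,0,0]],
    [1,[0.38,-0.29,-0.03],[0,0,0]],
    [1,[0.38,-0.29,-0.03],[0,0,0]]
  ]
}}

```text
t: 1.1
ee_pos: [445.6, -240.5, 252.7]
orientation: [-3.122, -0.351, 0.0]
ft_force: [1.3, -0.3, 0.8]
width: 88.3
grasp_force: 0.0
```

Request:
{"api": "jog_arm", "payload": {
  "commands": [
    [1,[0,0,0],[-0.052,0.037,-0.156]],
    [1,[0,0,0],[-0.052,0.037,-0.156]],
    [1,[0,0,0],[-0.052,0.037,-0.156]],
    [1,[0,0,0],[-0.052,0.037,-0.156]],
    [1,[0,0,0],[-0.052,0.037,-0.156]],
    [1,[0,0,0],[-0.052,0.037,-0.156]],
    [1,[0,0,0],[-0.052,0.037,-0.156]],
    [1,[0,0,0],[-0.052,0.037,-0.156]],
    [1,[0,0,0],[-0.052,0.037,-0.156]],
    [1,[0,0,0],[-0.052,0.037,-0.156]]
  ]
}}

```text
t: 2.1
ee_pos: [444.5, -241.8, 252.3]
orientation: [2.067, 1.837, 0.435]
ft_force: [0.3, -0.7, 0.3]
width: 88.1
grasp_force: 0.0
```

```bash
python3 - <<'E'
from h import *
from workcell import *
o=get_obs();where(o);go(o,-150,-62,4);print(o["qpos"])
E
```

```text
t 2.1 sander xyz [-170.4 -138.4  -42.9] rot left(tool, deg) [-0.51  0.28 -0.9 ] w 88.1 F sander [-0.1 -0.7  0.5] grip 0.0
shift in tool axes mm [77.2 45.9 19.6]
[-0.66612779  0.05701705  2.1345465   0.43326144  0.59341459 -0.8662763 ]
```

Request:
{"api": "jog_arm", "payload": {
  "commands": [
    [1,[0.26,0.15,0],[-0.01,0.006,-0.02]],
    [1,[0.26,0.15,0],[0,0,0]],
    [1,[0.25,0.15,0],[0,0,0]],
    [1,[0,0,0],[0,0,0]]
  ]
}}

```text
t: 2.5
ee_pos: [494.8, -168.3, 273.8]
orientation: [2.049, 1.848, 0.444]
ft_force: [-0.7, 0.1, -0.3]
width: 87.6
grasp_force: 0.0
```

```bash
python3 - <<'E'
from h import *
from workcell import *
o=get_obs();where(o);go(o,-150,-62,4)
d=get_image("wrist");cv2.imwrite("pics/w1.png",d["image"])
np.savez("w1.npz",**d)
M=np.eye(4);M[:3,:3]=R.from_rotvec(o["orientation"]).as_matrix();M[:3,3]=o["ee_pos"]
M=M@d["mount"];print(d["mount"].round(2))
d["orientation"]=R.from_matrix(M[:3,:3]).as_rotvec();d["eye"]=M[:3,3]
P=(cloud(d)-O)@S;hsv=cv2.cvtColor(d["image"],cv2.COLOR_BGR2HSV);H,Sa,V=[hsv[...,i].astype(int) for i in range(3)]
for nm,m in(("blue",(H>100)&(H<125)&(Sa>120)),("red",((H<6)|(H>174))&(Sa>170)&(V>80)),("yel",(H>20)&(H<32)&(Sa>190)&(V>120))):
    m=m&(d["z_map"]>0)&(abs(P)<110).all(-1)&(P[...,2]>-25)
    if m.sum(): print(nm,m.sum(),np.percentile(P[m],[2,50,98],axis=0).round(1).tolist())
E
```

```text
t 2.5 sander xyz [-170.2  -60.2    4.8] rot left(tool, deg) [-0.05  0.01 -0.12] w 87.6 F sander [-0.1  0.1 -0.7] grip 0.0
shift in tool axes mm [-1.8 -0.8 20.2]
[[  -0.     -0.97   -0.25   70.02]
 [   1.      0.     -0.      1.02]
 [   0.     -0.25    0.97 -161.52]
 [   0.      0.      0.      1.  ]]
blue 2749 [[-19.7, -72.4, -5.5], [-17.5, 15.0, 5.5], [-9.5, 77.3, 17.0]]
red 36 [[-9.3, -38.3, 22.1], [-7.3, -31.3, 45.4], [-0.5, -24.4, 56.9]]
```

View pics/w1.png

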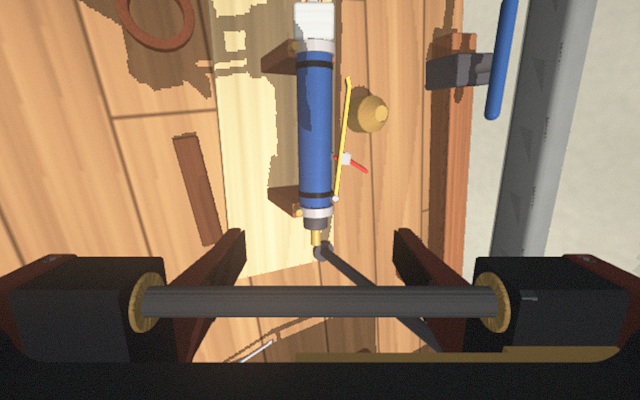

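The wrist view agrees with my pose: body at u≈315, yellow paddle from (348,80) to (335,200), red lever tip at (365,171) leaning back. The right finger lines up outside the lever. Sliding in behind it now.

Request:
{"api": "jog_arm", "payload": {
  "commands": [
    [1,[-0.02,0,0.3],[0,0,0]],
    [1,[0,0,0.3],[0,0,0]],
    [1,[0,0,0.3],[0,0,0]],
    [1,[0,0,0.3],[0,0,0]],
    [1,[0,0,0.3],[0,0,0]],
    [1,[0,0,0.3],[0,0,0]],
    [1,[0,0,0],[0,0,0]],
    [1,[0,0,0],[0,0,0]]
  ]
}}

```text
t: 3.35
ee_pos: [573.0, -180.7, 111.7]
orientation: [2.054, 1.846, 0.441]
ft_force: [0.6, 0.9, 0.1]
width: 87.9
grasp_force: 0.0
```

```bash
python3 - <<'E'
from h import *
from workcell import *
o=get_obs();where(o)
E
```

```text
t 3.35 sander xyz [ 10.1 -64.7   1.7] rot left(tool, deg) [-0.26  0.04 -0.31] w 87.9 F sander [0.1 0.9 0.5] grip 0.0
```

Request:
{"api": "jog_arm", "payload": {
  "commands": [
    [1,[0.06,0.02,0],[0,0,0]],
    [1,[0.06,0,0],[0,0,0]],
    [1,[0.06,0,0],[0,0,0]],
    [1,[0.05,0,0],[0,0,0]],
    [1,[0.04,0,0],[0,0,0]],
    [1,[0.03,0,0],[0,0,0]],
    [1,[0.02,0,0],[0,0,0]],
    [1,[0,0,0],[0,0,0]],
    [1,[0,0,0],[0,0,0]]
  ]
}}

```text
t: 4.25
ee_pos: [578.9, -148.5, 113.0]
orientation: [2.052, 1.847, 0.442]
ft_force: [0.8, -0.0, 0.3]
width: 87.8
grasp_force: 0.1
```

```bash
python3 - <<'E'
from h import *
from workcell import *
o=get_obs();where(o)
E
```

```text
t 4.25 sander xyz [ 10.2 -32.1   4.7] rot left(tool, deg) [-0.18  0.03 -0.25] w 87.8 F sander [0.1 0.  0.8] grip 0.1054664176604092
```

Request:
{"api": "jog_arm", "payload": {
  "commands": [
    [1,[0.02,0,0],[0,0,0]],
    [1,[0.015,0,0],[0,0,0]],
    [1,[0,0,0],[0,0,0]],
    [1,[0,0,0],[0,0,0]]
  ]
}}

```text
t: 4.65
ee_pos: [579.6, -145.5, 113.2]
orientation: [2.052, 1.845, 0.442]
ft_force: [0.1, -3.0, -0.6]
width: 87.8
grasp_force: 1.6
```

Request:
{"api": "jog_arm", "payload": {
  "commands": [
    [1,[0.01,0,0],[0,0,0]],
    [1,[0,0,0],[0,0,0]],
    [1,[0,0,0],[0,0,0]]
  ]
}}

```text
t: 4.95
ee_pos: [580.0, -145.0, 113.6]
orientation: [2.052, 1.844, 0.442]
ft_force: [-0.1, -6.2, -0.8]
width: 87.9
grasp_force: 2.7
```

```bash
python3 - <<'E'
from h import *
from workcell import *
o=get_obs();where(o)
E
```

```text
t 4.95 sander xyz [ 10.1 -28.5   5.6] rot left(tool, deg) [-0.07  0.12 -0.32] w 87.9 F sander [ 0.9 -6.2  0.1] grip 2.6877606828929856
```

Force is rising against the forward stop. One more small push, then back off and look.

Request:
{"api": "jog_arm", "payload": {
  "commands": [
    [1,[0.015,0,0],[0,0,0]],
    [1,[0,0,0],[0,0,0]],
    [1,[0,0,0],[0,0,0]]
  ]
}}

```text
t: 5.25
ee_pos: [580.6, -144.3, 113.9]
orientation: [2.052, 1.841, 0.442]
ft_force: [-0.0, -9.5, -0.7]
width: 87.6
grasp_force: 4.3
```

Request:
{"api": "jog_arm", "payload": {
  "commands": [
    [1,[-0.2,0,0],[0,0,0]],
    [1,[0,0,-0.45],[0,0,0]],
    [1,[0,0,-0.45],[0,0,0]],
    [1,[0,0,0],[0,0,0]],
    [1,[0,0,0],[0,0,0]]
  ]
}}

```text
t: 5.75
ee_pos: [537.5, -158.4, 194.6]
orientation: [2.05, 1.845, 0.443]
ft_force: [0.8, 0.1, 0.1]
width: 87.6
grasp_force: 0.0
```

```bash
python3 - <<'E'
from h import *
from workcell import *
o=get_obs();where(o);go(o,18,22,2)
d=get_image("wrist");cv2.imwrite("pics/w2.png",cv2.resize(d["image"][:300,200:500],None,fx=2,fy=2))
M=np.eye(4);M[:3,:3]=R.from_rotvec(o["orientation"]).as_matrix();M[:3,3]=o["ee_pos"]
M=M@d["mount"]
d["orientation"]=R.from_matrix(M[:3,:3]).as_rotvec();d["eye"]=M[:3,3]
P=(cloud(d)-O)@S;hsv=cv2.cvtColor(d["image"],cv2.COLOR_BGR2HSV);H,Sa,V=[hsv[...,i].astype(int) for i in range(3)]
for nm,m in(("red",((H<6)|(H>174))&(Sa>170)&(V>80)),("yel",(H>20)&(H<32)&(Sa>150)&(V>120))):
    m=m&(d["z_map"]>0)&(abs(P)<80).all(-1)&(P[...,2]>19)
    if m.sum(): print(nm,m.sum(),np.percentile(P[m],[2,50,98],axis=0).round(1).tolist());q=P[m];print(q[q[:,2].argsort()[-5:]].round(1).tolist())
E
```

```text
t 5.75 sander xyz [-80.8 -46.1   5.9] rot left(tool, deg) [-0.02  0.07 -0.24] w 87.6 F sander [0.3 0.1 0.7] grip 0.0
shift in tool axes mm [68.2 -4.2 98.7]
red 76 [[-8.5, -21.9, 39.6], [-5.2, -14.8, 50.0], [5.9, -9.8, 56.9]]
[[-7.6, -10.5, 56.8], [-7.4, -9.7, 56.8], [-2.6, -9.6, 56.9], [5.8, -9.9, 56.9], [-5.9, -10.0, 57.9]]
yel 70 [[-10.8, -62.5, 23.0], [-9.6, 22.8, 33.8], [-8.1, 52.8, 37.8]]
[[-11.0, 44.8, 37.6], [-10.8, 45.5, 37.6], [-10.0, 44.2, 37.8], [-9.3, 46.4, 37.8], [-9.2, 43.6, 37.9]]
```

View pics/w2.png

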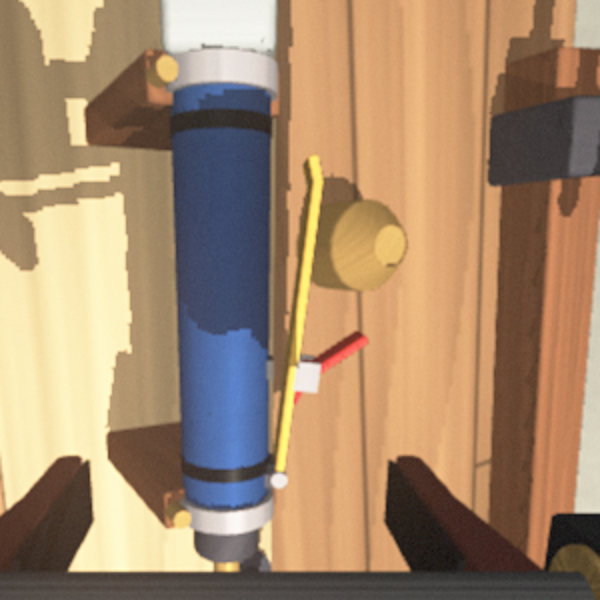

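The lever now leans forward, towards the head: tip at (362,340) in the crop, which measures y≈-10, z≈57, so it is fully forward. The paddle is out. Next I place the fingers around the press point.

Request:
{"api": "jog_arm", "payload": {
  "commands": [
    [1,[0.34,-0.02,0],[0,0,0]],
    [1,[0.34,-0.02,0],[0,0,0]],
    [1,[0,0,0.33],[0,0,0]],
    [1,[0,0,0.33],[0,0,0]],
    [1,[0,0,0.33],[0,0,0]],
    [1,[0,0,0],[0,0,0]],
    [1,[0,0,0],[0,0,0]]
  ]
}}

```text
t: 6.5
ee_pos: [584.3, -94.6, 101.6]
orientation: [2.055, 1.849, 0.439]
ft_force: [-0.1, 0.4, -0.5]
width: 87.8
grasp_force: 0.0
```

```bash
python3 - <<'E'
from h import *
from workcell import *
o=get_obs();where(o);go(o,18,22,2.5)
E
```

```text
t 6.5 sander xyz [20.3 22.1 -0.6] rot left(tool, deg) [-0.38  0.02 -0.26] w 87.8 F sander [ 0.4  0.3 -0.3] grip 0.0
shift in tool axes mm [-0.1  3.1 -2.4]
```

Centre it, then close.

Request:
{"api": "jog_arm", "payload": {
  "commands": [
    [1,[0,0.03,-0.02],[0,0,0]],
    [-1,[0,0,0],[0,0,0]],
    [-1,[0,0,0],[0,0,0]],
    [-1,[0,0,0],[0,0,0]],
    [-1,[0,0,0],[0,0,0]],
    [-1,[0,0,0],[0,0,0]],
    [-1,[0,0,0],[0,0,0]],
    [-1,[0,0,0],[0,0,0]]
  ]
}}

```text
t: 7.3
ee_pos: [585.3, -95.1, 106.1]
orientation: [2.053, 1.849, 0.44]
ft_force: [-6.9, -1.0, 6.5]
width: 42.8
grasp_force: 30.0
```

```bash
python3 - <<'E'
from h import *
from workcell import *
where(get_obs())
E
```

```text
t 7.3 sander xyz [16.9 21.7  2.4] rot left(tool, deg) [-0.31  0.04 -0.21] w 42.8 F sander [-8.9 -1.7 -3.1] grip 30.039020776748657
```

Request:
{"api": "jog_arm", "payload": {
  "commands": [
    [-1,[0,0,0],[0,0,0]],
    [-1,[0,0,0],[0,0,0]],
    [-1,[0,0,0],[0,0,0]],
    [-1,[0,0,0],[0,0,0]],
    [-1,[0,0,0],[0,0,0]],
    [-1,[0,0,0],[0,0,0]],
    [-1,[0,0,0],[0,0,0]],
    [-1,[0,0,0],[0,0,0]],
    [-1,[0,0,0],[0,0,0]],
    [-1,[0,0,0],[0,0,0]]
  ]
}}

```text
t: 8.3
ee_pos: [585.3, -95.1, 106.1]
orientation: [2.053, 1.849, 0.44]
ft_force: [-8.1, -0.5, 8.0]
width: 43.3
grasp_force: 30.0
```

```bash
python3 - <<'E'
from h import *
from workcell import *
where(get_obs())
d=get_image("wrist");cv2.imwrite("pics/w3.png",cv2.resize(d["image"][:300,200:500],None,fx=2,fy=2))
E
```

```text
t 8.3 sander xyz [16.8 21.7  2.4] rot left(tool, deg) [-0.31  0.04 -0.21] w 43.3 F sander [-10.8  -1.3  -3.5] grip 30.038340389728546
```

View pics/w3.png

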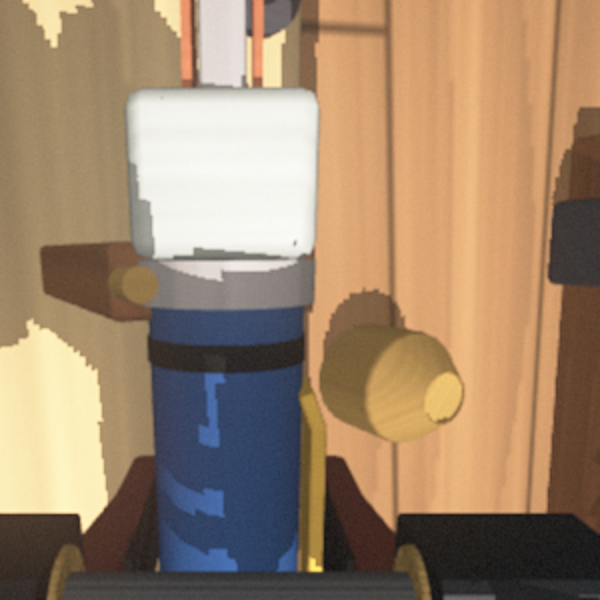

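Request:
{"api": "jog_arm", "payload": {
  "commands": [
    [-1,[0,0,0],[0,0,0]],
    [-1,[0,0,0],[0,0,0]],
    [-1,[0,0,0],[0,0,0]],
    [-1,[0,0,0],[0,0,0]],
    [-1,[0,0,0],[0,0,0]],
    [-1,[0,0,0],[0,0,0]],
    [-1,[0,0,0],[0,0,0]],
    [-1,[0,0,0],[0,0,0]]
  ]
}}

```text
t: 9.15
ee_pos: [585.3, -95.1, 106.1]
orientation: [2.053, 1.849, 0.44]
ft_force: [-7.0, -0.8, 6.6]
width: 42.9
grasp_force: 30.0
```

The picture shows the paddle at (313,480), parallel to the body and pressed home. It has been held for about 1.9 s, so I let go and retreat.

Request:
{"api": "jog_arm", "payload": {
  "commands": [
    [1,[0,0,0],[0,0,0]],
    [1,[0,0,0],[0,0,0]],
    [1,[0,0,0],[0,0,0]],
    [1,[0,0,0],[0,0,0]],
    [1,[0,0,0],[0,0,0]],
    [1,[0,0,0],[0,0,0]],
    [1,[0,0,0],[0,0,0]],
    [1,[0,0,0],[0,0,0]]
  ]
}}

```text
t: 9.95
ee_pos: [587.0, -95.3, 106.5]
orientation: [2.052, 1.846, 0.442]
ft_force: [-0.7, 0.6, -0.5]
width: 87.5
grasp_force: 0.0
```

Request:
{"api": "jog_arm", "payload": {
  "commands": [
    [1,[0,0,-0.3],[0,0,0]],
    [1,[0,0,-0.3],[0,0,0]],
    [1,[0,0,-0.3],[0,0,0]],
    [1,[0,0,-0.3],[0,0,0]],
    [1,[-0.3,0,-0.1],[0,0,0]],
    [1,[-0.3,0,-0.1],[0,0,0]],
    [1,[0,0,0],[0,0,0]],
    [1,[0,0,0],[0,0,0]]
  ]
}}

```text
t: 10.75
ee_pos: [517.6, -149.0, 231.6]
orientation: [2.054, 1.843, 0.442]
ft_force: [-0.8, 1.0, -0.5]
width: 87.8
grasp_force: 0.0
```

```bash
python3 - <<'E'
from h import *
from workcell import *
where(get_obs())
d=get_image("wrist");cv2.imwrite("pics/w4.png",d["image"])
E
```

```text
t 10.75 sander xyz [-123.1  -38.7    4.2] rot left(tool, deg) [-0.12  0.1  -0.37] w 87.8 F sander [ 0.   0.9 -1. ] grip 0.0
```

View pics/w4.png

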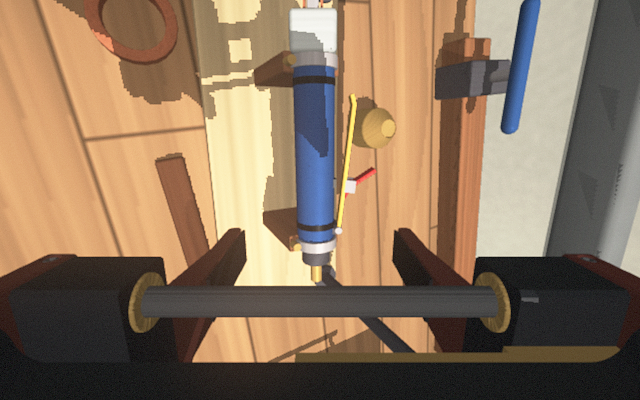

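The paddle is out again (nose at (352,97)), the lever is still forward (tip at (374,171)), and the bystanders look undisturbed. Handing in.

```bash
python3 -c "
from workcell import *
print(close_job())"
```

```text
the job is handed in; nothing more can be done
None
```

The job is handed in: I flipped the lock lever fully forward, held the paddle home for about 1.9 s and let it spring back out, with the lever left forward and the bridge blank, tape roll and weight untouched.

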